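# Bring the circuit board under the bench magnifier

### The job

On the inspection stand, push one of the carousel's arms with a closed fingertip, gently and without grasping anything, until the rectangular cradle with the circuit board stands right in front of the steel pointer on the stand's edge. Then push the magnifier's swing arm round, in the same manner, until its lens is centred above the board. Leave the other things on the bench where they are and take the hand clear.

Things in the scene. Friction and masses are not known exactly. Their poses are not given: they have to be found in the camera images.
- stand: fixed inspection stand; origin on the table under the carousel's vertical axis, z up, its -x axis points from there to the steel pointer. Grey disc 284 mm across, top at z = 8 mm, under the carousel; a tongue carries a steel post (20 mm thick, axis at stand x = +100, y = +190 mm) for the magnifier arm.
- station (a point): the place in front of the steel pointer where the board's centre must come: 115 mm from the carousel axis along the stand's -x, 45 mm above the table. The pointer is a small steel cone on a thin pin, tip towards the carousel axis, 132 to 172 mm from the axis and up to 80 mm above the table.
- carousel: turning cross, four arms 90 degrees apart on a 44 mm hub (top 66 mm above the table); origin on its vertical axis, 30 mm up; x lies along the board's arm. Arms: bars 12 mm wide, 34 to 48 mm above the table, bare from 22 to 85 mm from the axis. Turns freely both ways against about 0.12 N m of friction and stays where left; over 3 rad/s or 35 N of push is too rough.
- board (a point): centre of the circuit board (48 x 64 mm) in its rectangular cradle (54 x 70 mm) at the end of the carousel's x arm, 115 mm from the axis, 45 mm above the table. The other three arms end in round cups of small parts: 56 mm across, centres 115 mm from the axis, tops 59 mm above the table.
- lens_arm: magnifier's swing arm; origin on its vertical pivot atop the post, 200 mm above the table (cap 30 mm across, top at 212 mm); x points to the lens. Bar 12 mm wide, 193 to 207 mm up, bare from 15 to 230 mm from the pivot. Swings level, stays where left (friction 0.25 N m). Starts on the left, 1.15 to 1.77 rad clockwise (from above) of the station; stop 0.6 rad beyond it. Same limits: 3 rad/s, 35 N.
- lens (a point): centre of the round lens (white ring 109 mm across, glass inside) at the swing arm's end, 287 mm from the pivot, 200 mm above the table; its path crosses exactly over the station.
- spool: solder spool, upright, 60 mm across, 44 mm high; loose bystander, to be left alone; origin under its middle
- jar: small glass jar with lid, 44 mm across, 55 mm high; loose bystander, to be left alone; origin under its middle
- mug: white mug, 76 mm across, 90 mm high; loose bystander, to be left alone; origin under its middle
- driver: screwdriver lying flat, 170 mm long; loose bystander, to be left alone; origin under its middle
- meter: black hand-held multimeter lying flat, 150 x 78 x 32 mm; loose bystander, to be left alone; origin under its middle
- module: small plastic-cased power module with two steel terminals, 45 x 35 x 28 mm; loose bystander, to be left alone; origin under its middle

How it is judged:
By the outcome, as a careful person would: the job done as asked, in the order asked, and still so for the second after the job is handed in, with the robot touching nothing.
It also fails if it takes over 72 s, if anything falls off the work surface, if the arm or the gripper's body presses on something with over 40 N, if the wrist force passes 120 N, or if a joint passes its speed limit or range.

### The arm

A 6-joint arm with a two-finger parallel gripper is mounted at the origin on the work surface. World frame = base frame: x ahead of the robot, y to its left, z up, the work surface at z = 0. Lengths are in m, angles in rad, forces in N, time in s.
With the tool pointing down it reaches from about 0.375 to 0.9 m from the base axis. Payload 3.1 kg.
Tool frame: the origin (TCP) lies at the very end of the fingers, on their centre line; the grasp point (between the pads) lies 19 mm behind it; z points along the fingers, y is the line along which they close (so a half turn about z gives the same grasp; the last joint's range is limited). The gripper opens to 85 mm and grips with 20 to 120 N. Pads are 22 mm wide; open, the fingers measure 114 mm over their backs; the gripper's body (76 mm by 85 mm) begins 54 mm behind the grasp point. The pads swing forward as they close: fully open they stand 13 mm farther back than shut.
Start: joints at [-1.454, 0.527, 1.433, -0, 1.181, -0.178], TCP at [0.182, -0.598, 0.2] pointing down, gripper open.
Joint ranges: [-3.08, 3.08], [-0.75, 2.2], [0.22, 2.44], [-1.43, 4.57], [0, 2.65], [-2.85, 2.85]. Speed limits (rad/s): [2.79, 2.79, 3.14, 3.14, 3.14, 3.14].

### API

Orientations are given as a unit quaternion [x, y, z, w].
In Python, from station import telemetry, snapshot, ticket gives the robot as it stands.
- The arm moves only by the tool move_arm, never from a script. Its argument "commands" is text: rows parted by semicolons, each of 7 numbers parted by spaces: the shift along the tool's x, y, z in mm, then the turn, a rotation vector about the tool's x, y, z in degrees, then the opening, from -1 (shut) to 1 (fully open). A call has exactly 5 rows; each row is the pose to reach, as a shift and turn from the pose commanded when the call began, along the tool's axes at that moment; what a row does not reach only later rows make up. A row lasts 1/8 s, in which the tool goes at most 62.5 mm and 10.7 degrees, less where a joint would pass 70% of its speed; a pose out of reach is approached as far as the arm can. A call with a gripper value outside its range is refused whole. The fingers move at their own pace and stop on an object; "grip_force" is the grip in N (left out, the last holds). Time passes only in rows, so rows that repeat a pose let the fingers close, or fill a call up. It gives the time, the measured TCP pose, the force, the opening and the grip force at its end, in the units of the state.
- telemetry.sense(): the state, without advancing time (a new reading comes with each control period).
- snapshot(name): name is "scene" or "top" or "wrist"; returns a dict with "image" (480x640x3 uint8, red, green, blue), "fx", "fy", "cx", "cy" (pixels), "pose" (4x4, takes a point from camera to world coordinates). Camera axes: x right, y down, z forward; pixel columns grow to the right and rows downward; lengths in m; the calibration is good to about 2 mm. A picture is of the moment at which its call begins. There is no depth.
- ticket.sign_off(): hands the job in; it is judged then, once.
The state is a dict: "t": time; "q": joint angles; "qd": joint speeds; "tau": joint torques, N m; "tcp_pos": TCP position; "tool_rot": TCP orientation; "force": force on the tool from outside, world axes, zero at the start; "ft_torque": the same for the moment, N m; "finger_gap": opening from 0.0 (shut) to 1.0 (fully open); "gripper_force": force on a finger pad.
Only numpy, scipy, OpenCV 4.12 (cv2) and the standard library are available. Lean on these libraries where they do the work, as an engineer would, in place of code of your own. Each camera call takes 0.05 s, during which the arm holds its last target. There are 200 camera calls.

## Working session

There is one attempt and no reset: what is moved stays moved. The work goes in short steps, Python scripts to look and compute and a tool call to move; the robot and the scene stay as the last step left them, time stands still between calls to the robot, and variables do not carry over. Pictures are saved under pics/ and viewed, at most 10 in all, crops included, and the job is handed in when it is done.

Besides the shell and the picture viewer there is one more tool, called by a JSON object that holds its "name" and its "arguments", one argument or row to a line. move_arm: Moves the arm, as the interface text tells. Its arguments: {"type":"object","properties":{"commands":{"type":"string"},"grip_force":{"type":"number"}},"required":["commands"]}

```bash
mkdir -p pics; cat > h.py <<'E'
import numpy as np, cv2
from station import telemetry, snapshot, ticket
def shot(n,f):
    s=snapshot(n); cv2.imwrite('pics/'+f+'.png',s['image'][:,:,::-1]); np.savez('pics/'+f+'.npz',**{k:np.array(v) for k,v in s.items()}); return s
def load(f): return dict(np.load('pics/'+f+'.npz'))
def ray(s,u,v):
    T=np.array(s['pose']); d=T[:3,:3]@np.array([(u-s['cx'])/s['fx'],(v-s['cy'])/s['fy'],1]); return T[:3,3],d/np.linalg.norm(d)
def plane(s,u,v,z):
    o,d=ray(s,u,v); return o+d*(z-o[2])/d[2]
def proj(s,p):
    T=np.array(s['pose']); c=T[:3,:3].T@(np.asarray(p)-T[:3,3]); return s['fx']*c[0]/c[2]+s['cx'],s['fy']*c[1]/c[2]+s['cy']
E
python3 - <<'E'
from h import *
for n in('scene','top'):
    s=shot(n,n+'0'); print(n,np.round(s['pose'],3).tolist(),s['fx'],s['cx'])
print(telemetry.sense())
E
```

```text
scene [[-0.626, 0.543, -0.559, 1.121], [0.78, 0.435, -0.45, 0.304], [-0.001, -0.718, -0.696, 0.811], [0.0, 0.0, 0.0, 1.0]] 450.2954336715851 311.3727549674993
top [[0.027, -0.998, 0.061, 0.481], [-0.999, -0.028, -0.016, -0.099], [0.017, -0.061, -0.998, 1.509], [0.0, 0.0, 0.0, 1.0]] 553.6251719816006 319.8647204997112
{'t': 0.1, 'q': array([-1.45453386e+00,  5.28371901e-01,  1.43380141e+00, -4.25310473e-07,
        1.18138609e+00, -1.78534996e-01]), 'qd': array([ 1.63652774e-05, -1.25973292e-03, -2.41033028e-03, -1.27934451e-03,
       -1.32303946e-03,  6.26665918e-04]), 'tau': array([-3.91143421e-04, -4.43304634e+01, -1.78586966e+01, -3.01039736e-04,
        3.89909896e-03, -1.64535191e-06]), 'tcp_pos': array([ 0.18151434, -0.59731603,  0.19942366]), 'tool_rot': array([ 9.89155971e-01,  1.46865578e-01,  3.04170933e-05, -9.82903657e-04]), 'force': array([ 0.11164439, -0.42148593,  0.05512499]), 'ft_torque': array([ 0.01451915,  0.00730938, -0.02699973]), 'gripper_force': 0.0, 'finger_gap': 0.997380408078935}
```

View pics/scene0.png

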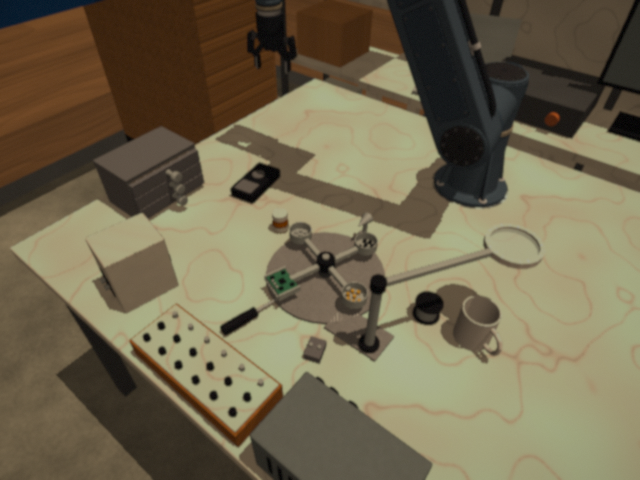

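View pics/top0.png

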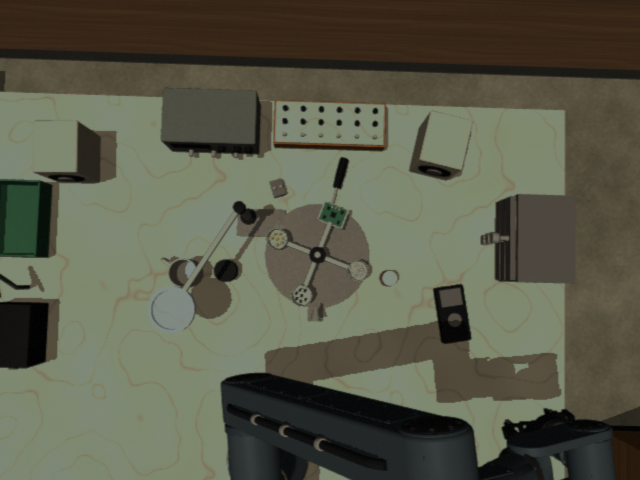

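The scene view shows the carousel with the board at (282,282), post at (375,290–345), and lens at (513,246). In the top view the hub is at about (318,254), board (334,214), cups (280,239), (358,270), (302,295), pointer (316,312), pivot cap (239,207) and lens (173,309).

```bash
cat > m.py <<'E'
from h import *
def green(s):
    hsv=cv2.cvtColor(s['image'],cv2.COLOR_RGB2HSV); m=cv2.inRange(hsv,(60,90,30),(95,255,255))
    return m
if __name__=='__main__':
    t=load('top0'); c=load('scene0')
    for s,n,box in((t,'top',(300,360,190,240)),(c,'scene',(255,310,255,310))):
        m=green(s); k=np.zeros_like(m);k[box[2]:box[3],box[0]:box[1]]=m[box[2]:box[3],box[0]:box[1]]
        r=cv2.minAreaRect(cv2.findNonZero(k)); print(n,r,plane(s,*r[0],.045).round(4))
    for n,p,z in(('hub',(318,254),.066),('cupL',(280,239),.055),('cupR',(358,270),.055),('cupB',(302,295),.055),('cap',(239,207),.212),('lens',(173,309),.2),('pointer',(316,312),.06)):
        print(n,plane(t,*p,z).round(4))
    im=cv2.resize(t['image'][180:340,140:400],None,fx=3,fy=3,interpolation=cv2.INTER_CUBIC)
    cv2.imwrite('pics/crop.png',im[:,:,::-1])
    im=cv2.resize(c['image'][180:360,250:440],None,fx=3.2,fy=3.2,interpolation=cv2.INTER_CUBIC)
    cv2.imwrite('pics/crop2.png',im[:,:,::-1])
E
python3 m.py
```

```text
top ((332.75775146484375, 214.32992553710938), (21.179763793945312, 16.1540584564209), 21.037511825561523) [ 0.6568 -0.1544  0.045 ]
scene ((281.3380126953125, 280.7660217285156), (21.37699317932129, 18.783926010131836), 55.304840087890625) [ 0.6531 -0.1578  0.045 ]
hub [ 0.5491 -0.1178  0.066 ]
cupL [ 0.5863 -0.0169  0.055 ]
cupR [ 0.5105 -0.2242  0.055 ]
cupB [ 0.4411 -0.079   0.055 ]
cap [0.6476 0.0729 0.212 ]
lens [0.4043 0.2199 0.2   ]
pointer [ 0.3981 -0.1168  0.06  ]
```

View pics/crop.png

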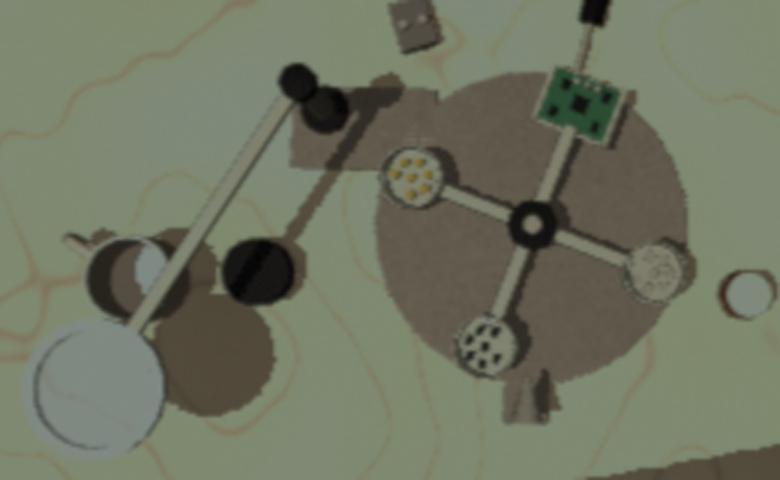

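View pics/crop2.png

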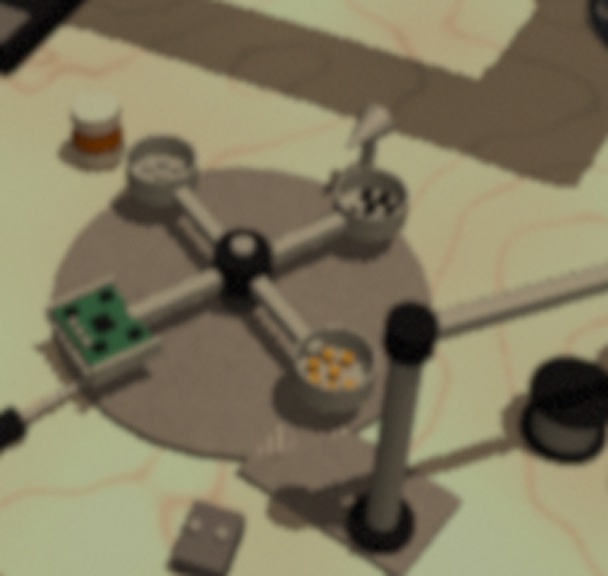

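The crops show the hub at crop (532,223), i.e. px (317,254). The board bears about -19° from the hub and has to turn 161° clockwise to the pointer, which lies along world -x. The lens arm has to swing about 73° counter-clockwise. I'm moving towards the gap between the board arm and the yellow-parts arm, closing the fingers on the way.

{"name": "move_arm", "arguments": {
  "commands": "30 -20 0 0 0 4 -1; 75 -50 0 0 0 8 -1; 125 -83 0 0 0 13 -1; 175 -115 0 0 0 16.9 -1; 225 -148 0 0 0 16.9 -1"
}}

```text
t: 0.72
tcp_pos: [0.3548, -0.3894, 0.2]
tool_rot: [1.0, -0.001, -0.0, -0.0]
force: [0.7, 0.0, 0.3]
finger_gap: -0.001
gripper_force: 0.0
```

{"name": "move_arm", "arguments": {
  "commands": "30 -35 0 0 0 0 -1; 60 -75 0 0 0 0 -1; 80 -110 -30 0 0 0 -1; 95 -140 -60 0 0 0 -1; 95 -150 -60 0 0 0 -1"
}}

```text
t: 1.35
tcp_pos: [0.4508, -0.2402, 0.2622]
tool_rot: [1.0, 0.001, 0.002, 0.002]
force: [-0.0, 1.0, -0.8]
finger_gap: -0.002
gripper_force: 0.0
```

```bash
python3 - <<'E'
from h import *
s=shot('wrist','w1'); print(np.round(s['pose'],3).tolist(),s['fx'],s['cx'],s['cy'])
t=telemetry.sense();print(t['t'],t['tcp_pos'],t['tool_rot'],t['finger_gap'])
E
```

```text
[[0.003, -0.96, -0.28, 0.522], [-1.0, -0.001, -0.004, -0.24], [0.004, 0.28, -0.96, 0.436], [0.0, 0.0, 0.0, 1.0]] 378.56195021287874 319.1157836777203 241.8903145679084
1.4 [ 0.44907002 -0.23891506  0.2607352 ] [ 9.99999323e-01  1.13501056e-03  2.46264354e-04 -7.09940580e-05] -0.0029883401866294622
```

View pics/w1.png

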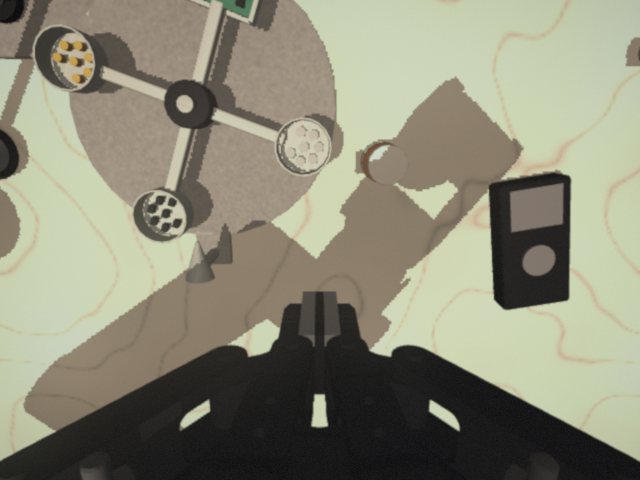

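The wrist view shows the hub at (189,104), cups at (68,58), (303,146) and (162,214), the pointer cone from its tip at about (200,234) to its base at (200,278), and the closed fingertips at (320,300).

```bash
python3 - <<'E'
from h import *
w=load('w1');t=load('top0');c=load('scene0')
for n,p,z in(('hub',(189.5,104),.066),('hubscr',(185,104),.066),('cupL',(66,57),.059),('cupR',(303,146),.059),('cupB',(161,215),.059),('tip',(204,234),.07),('base',(200,272),.07)): print(n,plane(w,*p,z).round(4))
def tri(a,pa,b,pb):
    o1,d1=ray(a,*pa);o2,d2=ray(b,*pb);s=np.linalg.lstsq(np.c_[d1,-d2],o2-o1,rcond=None)[0];return (o1+s[0]*d1+o2+s[1]*d2)/2
print('hub tri',tri(w,(189,104),t,(317.3,254.3)),tri(w,(189,104),c,(250+243/3.2,180+258/3.2)),plane(t,317.3,254.3,.066))
print('tip tri',tri(w,(204,234),c,(250+352/3.2,180+142/3.2)),'base',tri(w,(200,270),c,(250+380/3.2,180+118/3.2)))
print('cap',plane(t,140+298/3,180+82/3,.212),'cap scene',plane(c,250+411/3.2,180+322/3.2,.212))
E
```

```text
hub [ 0.5455 -0.1217  0.066 ]
hubscr [ 0.5455 -0.1175  0.066 ]
cupL [ 0.5858 -0.0113  0.059 ]
cupR [ 0.508  -0.2255  0.059 ]
cupB [ 0.4397 -0.0806  0.059 ]
tip [ 0.4228 -0.126   0.07  ]
base [ 0.3822 -0.1185  0.07  ]
hub tri [ 0.54779508 -0.11609316  0.04985125] [ 0.5461734  -0.11546437  0.04942547] [ 0.54825753 -0.11597393  0.066     ]
tip tri [ 0.41479657 -0.11882963  0.0632753 ] base [ 0.37870765 -0.11434768  0.06637686]
cap [0.64678556 0.07206178 0.212     ] cap scene [0.64898458 0.07472462 0.212     ]
```

{"name": "move_arm", "arguments": {
  "commands": "35 -35 0 0 0 0 -1; 75 -75 0 0 0 0 -1; 115 -115 10 0 0 0 -1; 140 -140 40 0 0 0 -1; 147 -146 90 0 0 0 -1"
}}

```text
t: 2.02
tcp_pos: [0.5979, -0.0947, 0.1692]
tool_rot: [1.0, 0.001, 0.001, 0.001]
force: [0.2, -0.3, 0.0]
finger_gap: -0.002
gripper_force: 0.0
```

{"name": "move_arm", "arguments": {
  "commands": "0 0 40 0 0 0 -1; 0 0 80 0 0 0 -1; 0 0 115 0 0 0 -1; 0 0 138 0 0 0 -1; 0 0 145 0 0 0 -1"
}}

```text
t: 2.65
tcp_pos: [0.5933, -0.0954, 0.0222]
tool_rot: [1.0, -0.001, -0.003, -0.001]
force: [0.3, 0.0, 0.6]
finger_gap: 0.004
gripper_force: 0.0
```

```bash
python3 - <<'E'
import numpy as np
b=24
for k in range(7):
    p=lambda a:55*np.array([np.cos(np.radians(a)),np.sin(np.radians(a))])
    r=[p(b-5*(i+1))-p(b) for i in range(5)]
    print(b,'; '.join(f'{x[0]:.0f} {-x[1]:.0f} 0 0 0 0 -1' for x in r)); b-=25
from station import telemetry; print(telemetry.sense()['tcp_pos'])
E
```

```text
24 2 4 0 0 0 0 -1; 3 9 0 0 0 0 -1; 4 14 0 0 0 0 -1; 5 19 0 0 0 0 -1; 5 23 0 0 0 0 -1
-1 -0 5 0 0 0 0 -1; -1 10 0 0 0 0 -1; -2 14 0 0 0 0 -1; -4 19 0 0 0 0 -1; -6 23 0 0 0 0 -1
-26 -2 4 0 0 0 0 -1; -5 8 0 0 0 0 -1; -8 12 0 0 0 0 -1; -11 15 0 0 0 0 -1; -15 19 0 0 0 0 -1
-51 -4 3 0 0 0 0 -1; -8 5 0 0 0 0 -1; -12 8 0 0 0 0 -1; -17 9 0 0 0 0 -1; -21 11 0 0 0 0 -1
-76 -5 1 0 0 0 0 -1; -9 1 0 0 0 0 -1; -14 2 0 0 0 0 -1; -19 1 0 0 0 0 -1; -24 1 0 0 0 0 -1
-101 -5 -1 0 0 0 0 -1; -9 -3 0 0 0 0 -1; -14 -5 0 0 0 0 -1; -18 -7 0 0 0 0 -1; -22 -9 0 0 0 0 -1
-126 -4 -3 0 0 0 0 -1; -7 -6 0 0 0 0 -1; -10 -10 0 0 0 0 -1; -13 -14 0 0 0 0 -1; -16 -18 0 0 0 0 -1
[ 0.59325528 -0.09543968  0.02224611]
```

{"name": "move_arm", "arguments": {
  "commands": "2 4 0 0 0 0 -1; 3 9 0 0 0 0 -1; 4 14 0 0 0 0 -1; 5 19 0 0 0 0 -1; 5 23 0 0 0 0 -1"
}}

```text
t: 3.28
tcp_pos: [0.6013, -0.1186, 0.0258]
tool_rot: [1.0, -0.0, 0.0, 0.0]
force: [0.0, -0.1, -0.5]
finger_gap: -0.0
gripper_force: 0.0
```

{"name": "move_arm", "arguments": {
  "commands": "0 5 0 0 0 0 -1; -1 10 0 0 0 0 -1; -2 14 0 0 0 0 -1; -4 19 0 0 0 0 -1; -6 23 0 0 0 0 -1"
}}

```text
t: 3.9
tcp_pos: [0.5948, -0.1414, 0.0253]
tool_rot: [1.0, -0.0, -0.0, -0.0]
force: [0.1, -0.3, -0.1]
finger_gap: -0.001
gripper_force: 0.0
```

{"name": "move_arm", "arguments": {
  "commands": "-2 4 0 0 0 0 -1; -5 8 0 0 0 0 -1; -8 12 0 0 0 0 -1; -11 15 0 0 0 0 -1; -15 19 0 0 0 0 -1"
}}

```text
t: 4.53
tcp_pos: [0.5797, -0.1602, 0.0253]
tool_rot: [1.0, -0.0, 0.0, 0.0]
force: [-0.4, 0.6, 0.4]
finger_gap: -0.001
gripper_force: 0.0
```

{"name": "move_arm", "arguments": {
  "commands": "-4 3 0 0 0 0 -1; -8 5 0 0 0 0 -1; -12 8 0 0 0 0 -1; -17 9 0 0 0 0 -1; -21 11 0 0 0 0 -1"
}}

```text
t: 5.15
tcp_pos: [0.5585, -0.171, 0.0253]
tool_rot: [1.0, -0.0, -0.0, -0.0]
force: [-0.3, 0.4, 0.0]
finger_gap: -0.002
gripper_force: 0.0
```

```bash
python3 - <<'E'
from h import *
from m import green
s=shot('wrist','w2');print(telemetry.sense()['t'],telemetry.sense()['tcp_pos'])
m=green(s);n,l,st,ce=cv2.connectedComponentsWithStats(m)
for i in range(1,n):
    if st[i,4]>150: print(st[i],plane(s,*ce[i],.045))
E
```

```text
5.2 [ 0.55795771 -0.1711758   0.02525426]
```

View pics/w2.png

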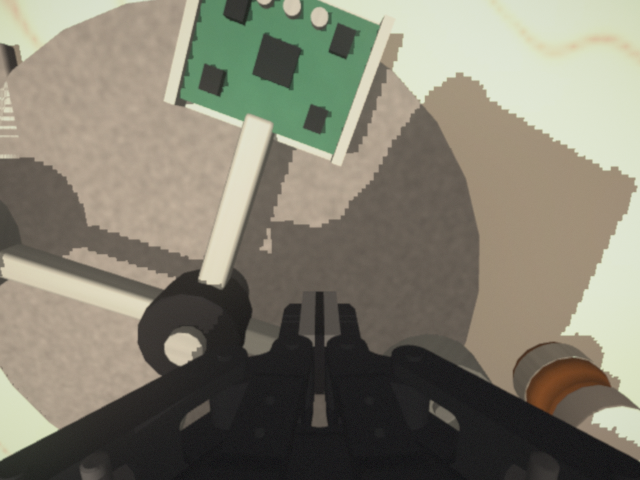

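The wrist view shows the board still up ahead at (280,60) and the hub at (185,345), with the finger at (320,300) right of the board arm. That doesn't look like a pushed arm, so I'm checking the numbers before going on.

```bash
python3 - <<'E'
from h import *
w=load('w2'); print(np.round(w['pose'],3).tolist(), w['image'][60,330])
for n,p,z in(('hub',(185,347),.066),('armEnd',(258,118),.048),('boardc',(280,62),.045),('armNearHub',(217,275),.048),('jar',(640,400),.055)): print(n,plane(w,*p,z).round(4))
s=shot('scene','scene1'); t=shot('top','top1')
a=cv2.resize(s['image'][180:360,250:440],None,fx=2.1,fy=2.1,interpolation=cv2.INTER_CUBIC)
b=cv2.resize(t['image'][190:340,200:400],None,fx=2,fy=2,interpolation=cv2.INTER_CUBIC)
o=np.zeros((400,800,3),np.uint8); o[:a.shape[0],:a.shape[1]]=a; o[:b.shape[0],400:400+b.shape[1]]=b
cv2.imwrite('pics/both1.png',o[:,:,::-1])
E
```

```text
[[-0.0, -0.959, -0.284, 0.63], [-1.0, 0.0, -0.0, -0.171], [0.0, 0.284, -0.959, 0.199], [0.0, 0.0, 0.0, 1.0]] [ 98 145 107]
hub [ 0.5468 -0.1176  0.066 ]
armEnd [ 0.6343 -0.1481  0.048 ]
boardc [ 0.6542 -0.1567  0.045 ]
armNearHub [ 0.5705 -0.1276  0.048 ]
jar [ 0.5125 -0.3167  0.055 ]
```

View pics/both1.png

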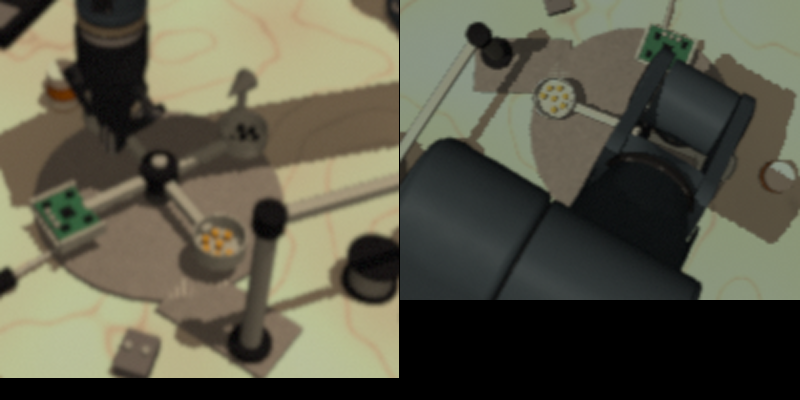

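```bash
python3 - <<'E'
from h import *
s=load('scene1');w=load('w2');p=telemetry.sense()['tcp_pos'];print(p)
for z in(.025,.04,.055,.07,.085): 
    q=np.array(proj(s,[p[0],p[1],z]));print(z,q.round(1),((q-[250,180])*2.1).round(),np.round(proj(w,[p[0],p[1],z]),1))
a=cv2.resize(s['image'][190:290,270:400],None,fx=6,fy=6,interpolation=cv2.INTER_CUBIC)
a=cv2.convertScaleAbs(a,alpha=1.8,beta=20)
cv2.imwrite('pics/f.png',a[:,:,::-1])
E
```

```text
[ 0.55873411 -0.17112353  0.02533111]
0.025 [303.8 260. ] [113. 168.] [318.9 280.2]
0.04 [303.7 255.7] [113. 159.] [318.9 292.7]
0.055 [303.6 251.2] [113. 150.] [318.9 307.5]
0.07 [303.5 246.7] [112. 140.] [318.9 325.2]
0.085 [303.4 242.1] [112. 130.] [318.9 346.9]
```

View pics/f.png

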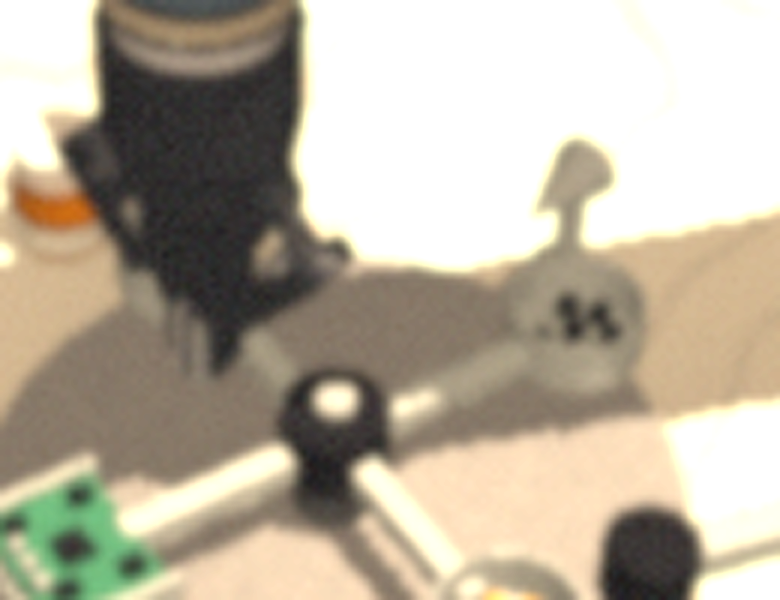

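The scene close-up shows the fingertip at crop (215,375), i.e. px (306,252). The reported TCP height of 0.025 would put it at row 260, so the true tip stands at about z=0.05 and passed over the arm untouched. Nothing has moved. I'll lower it carefully here, in free space between two arms.

{"name": "move_arm", "arguments": {
  "commands": "0 0 5 0 0 0 -1; 0 0 10 0 0 0 -1; 0 0 14 0 0 0 -1; 0 0 16 0 0 0 -1; 0 0 16 0 0 0 -1"
}}

```text
t: 5.92
tcp_pos: [0.5588, -0.171, 0.0091]
tool_rot: [1.0, -0.0, -0.0, -0.0]
force: [-0.4, 0.4, -0.5]
finger_gap: -0.003
gripper_force: 0.0
```

```bash
python3 - <<'E'
from h import *
s=shot('scene','scene2');w=shot('wrist','w3');st=telemetry.sense();p=st['tcp_pos'];print(p,st['force'],st['t'])
for z in(.01,.025,.04,.055): 
    q=np.array(proj(s,[p[0],p[1],z]));print(z,q.round(1),((q-[280,220])*8).round(),np.round(proj(w,[p[0],p[1],z]),1))
a=cv2.resize(s['image'][220:270,280:330],None,fx=8,fy=8,interpolation=cv2.INTER_CUBIC)
a=cv2.convertScaleAbs(a,alpha=3,beta=20)
b=cv2.convertScaleAbs(cv2.resize(w['image'][200:400,220:420],None,fx=2,fy=2),alpha=2,beta=10)
cv2.imwrite('pics/f2.png',np.hstack([a,b])[:,:,::-1])
E
```

```text
[ 0.55905855 -0.171102    0.00935742] [-0.37165493 -0.44525624  0.03915076] 6.025
0.01 [303.8 264.3] [190. 355.] [318.8 281.2]
0.025 [303.7 260.1] [189. 321.] [318.8 293.9]
0.04 [303.6 255.8] [189. 286.] [318.8 308.9]
0.055 [303.5 251.3] [188. 251.] [318.8 326.9]
```

View pics/f2.png

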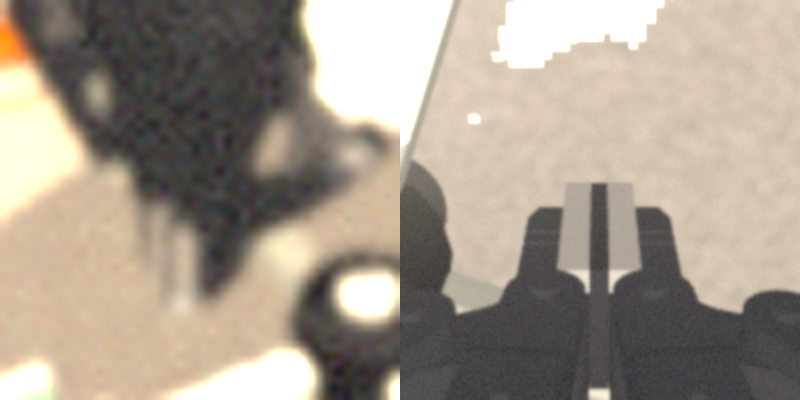

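The pads' tip at left-crop (180,312) stands well above the reported TCP: about 0.03 to 0.04 against 0.009. I'm lowering another 10 mm and then pushing the plain-cup arm, which is next in the clockwise direction.

{"name": "move_arm", "arguments": {
  "commands": "0 0 3 0 0 0 -1; 0 0 6 0 0 0 -1; 0 0 9 0 0 0 -1; 0 0 10 0 0 0 -1; 0 0 10 0 0 0 -1"
}}

```text
t: 6.65
tcp_pos: [0.5589, -0.171, -0.0008]
tool_rot: [1.0, -0.0, -0.0, -0.0]
force: [0.3, 0.7, -0.0]
finger_gap: 0.004
gripper_force: 0.0
```

{"name": "move_arm", "arguments": {
  "commands": "-5 1 0 0 0 0 -1; -9 1 0 0 0 0 -1; -14 2 0 0 0 0 -1; -19 1 0 0 0 0 -1; -24 1 0 0 0 0 -1"
}}

```text
t: 7.28
tcp_pos: [0.5358, -0.1724, -0.0003]
tool_rot: [1.0, -0.0, 0.001, 0.001]
force: [3.7, 0.7, 1.0]
finger_gap: 0.0
gripper_force: 1.4
```

```bash
python3 - <<'E'
from h import *
s=snapshot('scene');h=cv2.cvtColor(s['image'],cv2.COLOR_RGB2HSV);m=cv2.inRange(h,(60,90,30),(95,255,255));m[:230]=0;m[320:]=0;m[:,:230]=0;m[:,340:]=0
print(cv2.minAreaRect(cv2.findNonZero(m)));st=telemetry.sense();print(st['t'],st['force'],st['tcp_pos'])
E
```

```text
((277.80767822265625, 274.5384521484375), (17.615386962890625, 19.076923370361328), 67.38013458251953)
7.325 [1.0284322  0.2354151  0.65506281] [ 5.34528141e-01 -1.72118031e-01 -4.51998223e-04]
```

The board has shifted, with a push of 3.7 N, so contact is working. I'm continuing the arc.

{"name": "move_arm", "arguments": {
  "commands": "-5 -1 0 0 0 0 -1; -9 -3 0 0 0 0 -1; -14 -5 0 0 0 0 -1; -18 -7 0 0 0 0 -1; -22 -9 0 0 0 0 -1"
}}

```text
t: 7.95
tcp_pos: [0.5125, -0.163, -0.0007]
tool_rot: [1.0, 0.0, -0.0, 0.0]
force: [4.3, -1.7, 0.1]
finger_gap: 0.0
gripper_force: 1.3
```

{"name": "move_arm", "arguments": {
  "commands": "-4 -3 0 0 0 0 -1; -7 -6 0 0 0 0 -1; -10 -10 0 0 0 0 -1; -13 -14 0 0 0 0 -1; -16 -18 0 0 0 0 -1"
}}

```text
t: 8.57
tcp_pos: [0.4966, -0.1448, -0.0007]
tool_rot: [1.0, 0.0, -0.0, -0.0]
force: [2.6, -1.7, -0.2]
finger_gap: 0.001
gripper_force: 1.2
```

{"name": "move_arm", "arguments": {
  "commands": "-2 -4 0 0 0 0 -1; -4 -9 0 0 0 0 -1; -5 -13 0 0 0 0 -1; -6 -18 0 0 0 0 -1; -7 -23 0 0 0 0 -1"
}}

```text
t: 9.2
tcp_pos: [0.4897, -0.1217, -0.0007]
tool_rot: [1.0, -0.0, -0.0, -0.0]
force: [2.0, -3.2, 0.6]
finger_gap: -0.002
gripper_force: 1.4
```

```bash
cat >> m.py <<'E'
def find(name,s):
    m=green(s); m=cv2.morphologyEx(m,cv2.MORPH_CLOSE,np.ones((5,5)))
    n,l,st,ce=cv2.connectedComponentsWithStats(m)
    for i in range(1,n):
        if st[i,4]>30:
            r=cv2.minAreaRect(cv2.findNonZero((l==i).astype(np.uint8))); p=plane(s,*r[0],.045); d=p[:2]-[.547,-.117]
            if np.hypot(*d)<.2: print(name,np.round(r[0],1),np.round(r[1],1),st[i,4],'xy',p[:2].round(4),'r',round(np.hypot(*d),4),'bearing',np.degrees(np.arctan2(d[1],d[0])).round(1))
E
python3 - <<'E'
from m import *
for n in('scene','top','wrist'): find(n,shot(n,n+'4'))
st=telemetry.sense();print(st['t'],st['force'],st['tcp_pos'])
E
```

```text
scene [298.4 233.8] [11.1 20.8] 181 xy [ 0.5129 -0.2256] r 0.1138 bearing -107.4
top [358.1 268.2] [16.1 21.2] 293 xy [ 0.5155 -0.2252] r 0.1127 bearing -106.2
wrist [598.8 185.6] [11.  27.4] 105 xy [ 0.542 -0.215] r 0.0982 bearing -92.9
wrist [626. 184.] [14. 12.] 85 xy [ 0.5425 -0.2241] r 0.1072 bearing -92.4
wrist [591.  222.8] [ 5.6 12.9] 33 xy [ 0.5291 -0.2151] r 0.0997 bearing -100.3
wrist [624.4 308.8] [14.3 11.6] 69 xy [ 0.4963 -0.2342] r 0.1277 bearing -113.4
wrist [636. 306.] [10.  6.] 35 xy [ 0.4974 -0.2383] r 0.131 bearing -112.2
wrist [581.8 324. ] [10.2  4.2] 31 xy [ 0.49   -0.2197] r 0.1175 bearing -119.1
wrist [559.4 334. ] [9. 8.] 34 xy [ 0.4857 -0.212 ] r 0.1131 bearing -122.8
wrist [588.7 341.5] [ 9.4 23.8] 90 xy [ 0.4825 -0.2238] r 0.1248 bearing -121.1
wrist [606.8 339.4] [10.5  7. ] 46 xy [ 0.4834 -0.2305] r 0.1301 bearing -119.3
9.35 [-0.12572044 -0.07735331 -0.49471764] [ 0.48825205 -0.12064707 -0.00095549]
```

{"name": "move_arm", "arguments": {
  "commands": "0 -5 0 0 0 0 -1; 0 -10 0 0 0 0 -1; 1 -14 0 0 0 0 -1; 2 -19 0 0 0 0 -1; 4 -24 0 0 0 0 -1"
}}

```text
t: 9.98
tcp_pos: [0.4938, -0.0977, -0.0007]
tool_rot: [1.0, -0.0, -0.0, -0.0]
force: [0.5, -2.8, -0.2]
finger_gap: 0.001
gripper_force: 1.3
```

{"name": "move_arm", "arguments": {
  "commands": "2 -4 0 0 0 0 -1; 4 -9 0 0 0 0 -1; 7 -13 0 0 0 0 -1; 10 -16 0 0 0 0 -1; 13 -20 0 0 0 0 -1"
}}

```text
t: 10.6
tcp_pos: [0.5067, -0.0777, -0.0008]
tool_rot: [1.0, -0.0, -0.0, -0.0]
force: [-1.2, -4.0, -0.7]
finger_gap: 0.003
gripper_force: 1.3
```

{"name": "move_arm", "arguments": {
  "commands": "2 -2 0 0 0 0 -1; 4 -4 0 0 0 0 -1; 7 -5 0 0 0 0 -1; 9 -7 0 0 0 0 -1; 11 -9 0 0 0 0 -1"
}}

```text
t: 11.22
tcp_pos: [0.518, -0.0689, -0.0007]
tool_rot: [1.0, -0.0, -0.0, -0.0]
force: [-1.8, -2.8, -0.2]
finger_gap: -0.001
gripper_force: 1.1
```

```bash
python3 - <<'E'
from m import *
for n in('scene','top'): find(n,shot(n,n+'5'))
st=telemetry.sense();print(st['t'],st['force'],st['tcp_pos'])
E
```

```text
top [324.5 297.6] [16.8 21.9] 317 xy [ 0.4356 -0.1384] r 0.1134 bearing -169.1
11.325 [-1.31862454 -0.04546131 -0.81996335] [ 0.51834969 -0.0686951  -0.0006901 ]
```

{"name": "move_arm", "arguments": {
  "commands": "2 -1 0 0 0 0 -1; 4 -1.8 0 0 0 0 -1; 6 -2.6 0 0 0 0 -1; 8 -3.3 0 0 0 0 -1; 8 -3.3 0 0 0 0 -1"
}}

```text
t: 11.95
tcp_pos: [0.5264, -0.0656, -0.0007]
tool_rot: [1.0, -0.0, 0.0, -0.0]
force: [-0.3, -0.9, 0.5]
finger_gap: 0.002
gripper_force: 0.5
```

```bash
python3 - <<'E'
from m import *
for n in('scene','top','wrist'): find(n,shot(n,n+'6'))
st=telemetry.sense();print(st['t'],st['force'],st['tcp_pos'])
t=load('top6')
im=cv2.resize(t['image'][200:330,220:400],None,fx=4,fy=4,interpolation=cv2.INTER_CUBIC)
cv2.imwrite('pics/t6.png',im[:,:,::-1])
E
```

```text
top [318. 298.] [16. 22.] 300 xy [ 0.4341 -0.1212] r 0.113 bearing -177.8
12.1 [-0.94263861  0.82099656 -0.00956315] [ 0.52633088 -0.0655784  -0.00064253]
```

View pics/t6.png

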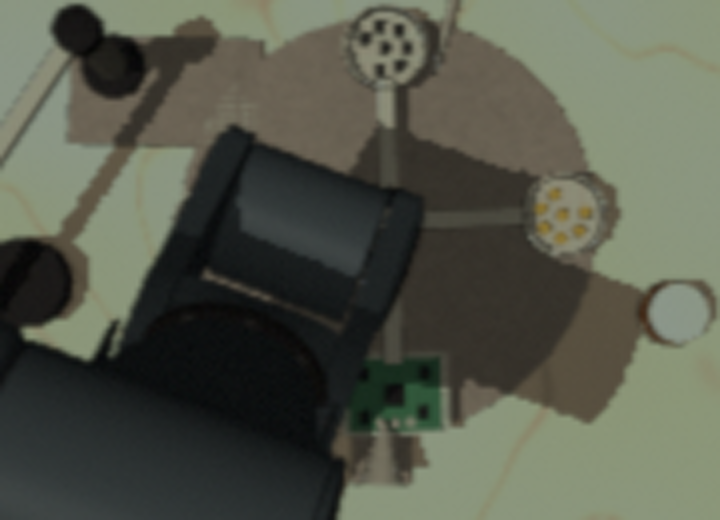

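The top view shows the board at crop (395,394) nearly in line with the pointer cone at (385,455). It bears about -178°, so roughly 2° remain. I'll nudge it, back off, rise, and check with the wrist camera.

{"name": "move_arm", "arguments": {
  "commands": "1 -0.3 0 0 0 0 -1; 1.9 -0.7 0 0 0 0 -1; 1.9 -0.7 0 0 0 0 -1; -5 2 0 0 0 0 -1; -10 4 0 0 0 0 -1"
}}

```text
t: 12.72
tcp_pos: [0.5159, -0.0698, -0.0006]
tool_rot: [1.0, -0.0, 0.0, -0.0]
force: [-0.2, -0.4, 0.9]
finger_gap: -0.001
gripper_force: 0.0
```

{"name": "move_arm", "arguments": {
  "commands": "0 0 -30 0 0 0 -1; 0 0 -80 0 0 0 -1; 0 0 -130 0 0 0 -1; -15 5 -180 0 0 0 -1; -45 15 -230 0 0 0 -1"
}}

```text
t: 13.35
tcp_pos: [0.4712, -0.0849, 0.2311]
tool_rot: [1.0, 0.0, 0.001, 0.0]
force: [0.5, -1.2, -0.1]
finger_gap: 0.008
gripper_force: 0.0
```

{"name": "move_arm", "arguments": {
  "commands": "-25 10 -20 0 0 0 -1; -50 22 -20 0 0 0 -1; -70 34 -20 0 0 0 -1; -73 38 -20 0 0 0 -1; -73 38 -20 0 0 0 -1"
}}

```text
t: 13.98
tcp_pos: [0.3984, -0.123, 0.2494]
tool_rot: [1.0, -0.001, 0.001, 0.0]
force: [-0.5, 0.6, 0.3]
finger_gap: 0.001
gripper_force: 0.0
```

```bash
python3 - <<'E'
from m import *
for n in('scene','top','wrist'): find(n,shot(n,n+'7'))
st=telemetry.sense();print(st['t'],st['force'],st['tcp_pos'])
E
```

```text
scene [351.3 234.4] [22.4 12.1] 214 xy [ 0.4331 -0.1224] r 0.1141 bearing -177.3
top [317.5 296.5] [13. 21.] 158 xy [ 0.438  -0.1198] r 0.1091 bearing -178.5
14.125 [-1.15348126  0.62453638 -0.06423387] [ 0.39865003 -0.12258638  0.24923257]
```

View pics/wrist7.png

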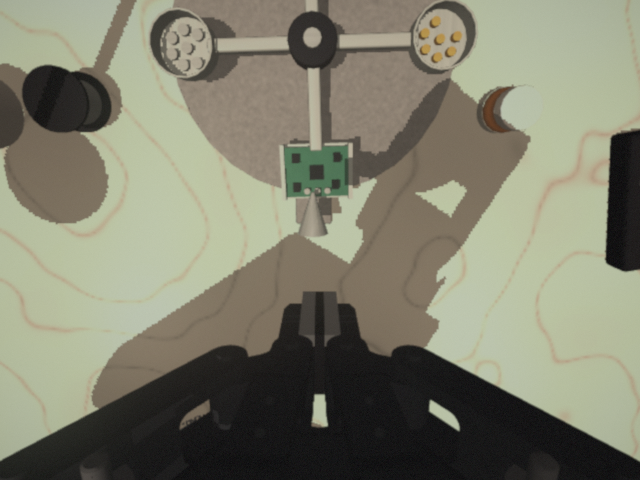

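The wrist view has the hub screw at (312,38), board centre at about (317,171), and the pointer from its tip (315,192) to its base (313,235). The board looks about 2° short, which I'll compute.

```bash
python3 - <<'E'
from h import *
w=load('wrist7'); im=w['image']; hsv=cv2.cvtColor(im,cv2.COLOR_RGB2HSV)
m=cv2.inRange(hsv,(60,60,30),(90,255,255)); m[:130]=0;m[210:]=0;m[:,:270]=0;m[:,365:]=0
m=cv2.morphologyEx(m,cv2.MORPH_CLOSE,np.ones((13,13)))
r=cv2.minAreaRect(cv2.findNonZero(m)); print(r); bd=plane(w,*r[0],.046)
# arm bar centre line: bright pixels rows 75..140 between u 300..330
P=[]
for v in range(75,138,4):
    row=im[v,300:332].mean(1); k=np.where(row>150)[0]
    P.append(plane(w,300+k.mean(),v,.048)[:2]); 
P=np.array(P); f=np.polyfit(P[:,0],P[:,1],1); print('arm slope deg',np.degrees(np.arctan(f[0])), 'width px',len(k))
L=plane(w,186,45,.059);R=plane(w,443,37,.059)
print('cups mid',(L+R)/2,'perp deg',np.degrees(np.arctan2(R[0]-L[0],L[1]-R[1])),np.linalg.norm(L-R))
print('arm y at .547',np.polyval(f,.547),'board',bd)
for z in(.066,.07): print('hub',plane(w,312,38,z))
for z in(.065,.072): print(z,'tip',plane(w,315,192,z),'base',plane(w,313,233,z),'pin')
for v in range(195,236,5):
    row=im[v,285:345].astype(int); print(v,' '.join(str(x) for x in row.mean(1).astype(int)[::2]))
E
```

```text
((316.04718017578125, 171.14247131347656), (48.29429244995117, 61.57479476928711), 88.05851745605469)
arm slope deg 1.5121860900034492 width px 10
cups mid [ 0.54417967 -0.11874321  0.059     ] perp deg 1.600353191988408 0.22296830887098135
arm y at .547 -0.11666395339082093 board [ 0.43133562 -0.11998953  0.046     ]
hub [ 0.54505858 -0.11698608  0.066     ]
hub [ 0.54421882 -0.1170515   0.07      ]
0.065 tip [ 0.41371682 -0.11908888  0.065     ] base [ 0.37340391 -0.11699641  0.065     ] pin
0.072 tip [ 0.4148183  -0.11916195  0.072     ] base [ 0.37529326 -0.11711037  0.072     ] pin
195 158 84 98 100 97 99 99 99 99 100 104 110 103 143 145 85 66 67 80 97 97 113 114 123 125 123 123 123 136 137
200 177 175 184 184 185 163 132 136 133 133 134 131 133 153 147 116 111 85 81 81 79 80 78 95 117 115 120 179 184 184
205 184 184 184 185 185 164 131 133 132 131 132 118 143 154 145 133 102 81 83 80 83 83 83 94 116 116 116 148 182 184
210 184 185 183 184 183 164 129 129 134 134 113 135 148 153 146 137 117 90 82 82 82 82 79 95 116 115 116 116 149 185
215 184 185 185 185 184 166 130 133 131 119 128 145 148 154 150 142 123 107 86 114 114 113 112 106 181 186 185 185 184 184
220 184 185 185 184 185 166 129 135 124 120 140 144 151 155 152 146 138 121 97 96 133 129 128 114 182 184 185 184 185 185
225 185 185 183 185 183 184 184 171 118 133 141 148 154 157 156 150 142 126 115 92 141 184 183 183 185 184 184 185 184 185
230 185 184 185 184 183 185 183 123 126 140 143 150 156 160 158 150 140 126 116 102 87 150 185 184 185 185 184 184 184 185
235 183 159 120 120 118 116 115 117 128 135 148 152 160 163 158 149 143 138 131 136 160 182 184 184 185 184 185 184 184 185
```

The board is about 1.6° short, so I'm going back by exact reversal and pushing 1.7 mm further.

{"name": "move_arm", "arguments": {
  "commands": "25 -12 0 0 0 0 -1; 60 -30 0 0 0 0 -1; 95 -47 20 0 0 0 -1; 114 -57.5 50 0 0 0 -1; 116 -57.5 95 0 0 0 -1"
}}

```text
t: 14.75
tcp_pos: [0.5175, -0.0644, 0.1539]
tool_rot: [1.0, 0.001, 0.002, 0.001]
force: [-0.6, 0.0, -0.4]
finger_gap: 0.001
gripper_force: 0.0
```

{"name": "move_arm", "arguments": {
  "commands": "0 0 40 0 0 0 -1; 0 0 85 0 0 0 -1; 0 0 125 0 0 0 -1; 0 0 150 0 0 0 -1; 0 0 155 0 0 0 -1"
}}

```text
t: 15.38
tcp_pos: [0.5132, -0.0644, -0.0027]
tool_rot: [1.0, 0.0, -0.002, -0.001]
force: [-0.1, -0.1, -0.3]
finger_gap: -0.001
gripper_force: 0.0
```

{"name": "move_arm", "arguments": {
  "commands": "5 0 0 0 0 0 -1; 9 0 0 0 0 0 -1; 13 0 0 0 0 0 -1; 15.6 0 0 0 0 0 -1; 15.6 0 0 0 0 0 -1"
}}

```text
t: 16.0
tcp_pos: [0.5295, -0.0652, -0.0003]
tool_rot: [1.0, -0.0, 0.0, -0.0]
force: [-1.3, -0.8, 0.9]
finger_gap: 0.001
gripper_force: 0.5
```

{"name": "move_arm", "arguments": {
  "commands": "0 0 0 0 0 0 -1; -6 0 0 0 0 0 -1; -15 0 0 0 0 0 -1; -15 0 -30 0 0 0 -1; -15 0 -85 0 0 0 -1"
}}

```text
t: 16.62
tcp_pos: [0.5122, -0.0648, 0.0833]
tool_rot: [1.0, -0.0, -0.003, -0.001]
force: [0.7, -0.8, 0.8]
finger_gap: 0.002
gripper_force: 0.0
```

{"name": "move_arm", "arguments": {
  "commands": "0 0 -60 0 0 0 -1; -25 12 -110 0 0 0 -1; -70 32 -150 0 0 0 -1; -105 55 -165 0 0 0 -1; -115 58 -165 0 0 0 -1"
}}

```text
t: 17.25
tcp_pos: [0.3981, -0.124, 0.2503]
tool_rot: [1.0, -0.001, 0.001, 0.001]
force: [0.5, -0.2, 0.1]
finger_gap: -0.002
gripper_force: 0.0
```

```bash
cat > chk.py <<'E'
import sys
from h import *
w=shot('wrist',sys.argv[1]); im=w['image']; hsv=cv2.cvtColor(im,cv2.COLOR_RGB2HSV)
st=telemetry.sense();print(st['t'],st['tcp_pos'])
u0,v0=[int(x) for x in proj(w,[.432,-.118,.046])]
m=cv2.inRange(hsv,(60,60,30),(90,255,255)); k=np.zeros_like(m);k[v0-45:v0+45,u0-50:u0+50]=m[v0-45:v0+45,u0-50:u0+50]
k=cv2.morphologyEx(k,cv2.MORPH_CLOSE,np.ones((13,13)))
r=cv2.minAreaRect(cv2.findNonZero(k)); print(r,plane(w,*r[0],.046))
P=[]
for x in np.arange(.47,.52,.003):
    u,v=proj(w,[x,-.117,.048]); u=int(u);v=int(v)
    row=im[v,u-16:u+17].mean(1); q=np.where(row>150)[0]
    if len(q): P.append(plane(w,u-16+q.mean(),v,.048)[:2])
P=np.array(P);f=np.polyfit(P[:,0],P[:,1],1);print('slope',np.degrees(np.arctan(f[0])),'y at .547',np.polyval(f,.547),'at .432',np.polyval(f,.432))
E
python3 chk.py wrist8
```

```text
17.3 [ 0.39731103 -0.12328872  0.2493807 ]
((311.0, 171.0), (48.0, 62.0), 90.0) [ 0.43115804 -0.11669557  0.046     ]
slope 0.2339611081672753 y at .547 -0.11641166473516487 at .432 -0.11688125738597778
```

The board is now on station at (0.431,-0.117), with the arm within 0.25° of the stand axis. Next is the magnifier arm: I'm crossing over it at height and coming down on its far side.

{"name": "move_arm", "arguments": {
  "commands": "15 -30 -5 0 0 0 -1; 35 -75 -10 0 0 0 -1; 60 -125 -10 0 0 0 -1; 83 -180 -10 0 0 0 -1; 108 -235 -10 0 0 0 -1"
}}

```text
t: 17.92
tcp_pos: [0.508, 0.1146, 0.2578]
tool_rot: [1.0, 0.0, -0.001, -0.0]
force: [0.5, -0.8, -0.1]
finger_gap: 0.0
gripper_force: 0.0
```

{"name": "move_arm", "arguments": {
  "commands": "20 -45 0 0 0 0 -1; 31 -66 0 0 0 0 -1; 31 -69 10 0 0 0 -1; 31 -69 15 0 0 0 -1; 31 -69 15 0 0 0 -1"
}}

```text
t: 18.55
tcp_pos: [0.5374, 0.1798, 0.2431]
tool_rot: [1.0, -0.001, -0.001, 0.0]
force: [0.4, 0.3, 0.7]
finger_gap: 0.004
gripper_force: 0.0
```

```bash
python3 - <<'E'
from h import *
s=shot('scene','scene9');w=shot('wrist','wrist9');t=shot('top','top9');print(telemetry.sense()['t'],telemetry.sense()['tcp_pos'])
cv2.imwrite('pics/c9.png',np.hstack([cv2.resize(s['image'][120:420,300:600],(400,400)),cv2.resize(w['image'],(400,300))[:, :] if 0 else cv2.copyMakeBorder(cv2.resize(w['image'],(400,300)),0,100,0,0,0)])[:,:,::-1])
E
```

```text
18.7 [0.53862263 0.17988195 0.24454523]
```

View pics/c9.png

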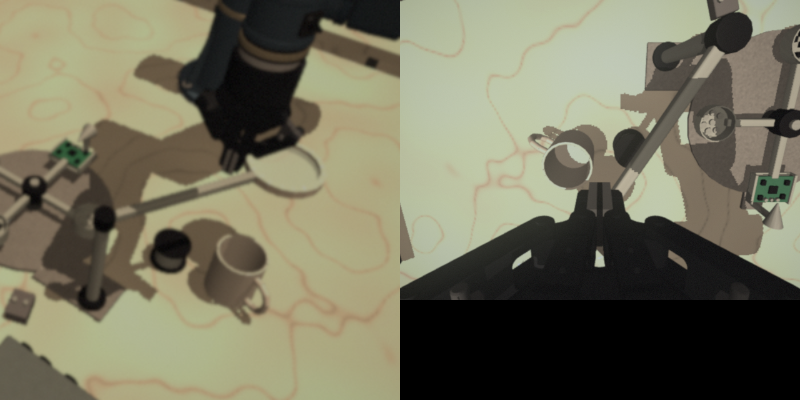

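This view has the bar running from the cap at wrist px (528,53) down to just right of the fingertips at (320,300). I'm computing the clearance before descending. I've now used my picture allowance (in fact gone past it), so the rest is by numbers only.

```bash
python3 - <<'E'
from h import *
w=load('wrist9');t=load('top0'); im=w['image'].astype(int)
piv=np.array([.6475,.073]); print('cap',plane(w,528,53,.212))
for v in range(150,300,20):
    c=520-(v-53)*115/160; a=int(c-45); row=im[v,a:a+90].mean(1); print(v,a,row[::5].astype(int))
c=np.array([.538,.180])
# bearing of bar from top lens ring fit
g=cv2.cvtColor(t['image'],cv2.COLOR_RGB2GRAY); m=(g[275:345,140:205]>165).astype(np.uint8)
e=cv2.minEnclosingCircle(cv2.findNonZero(m)); print(e, m.sum(), g[309,140:205:3])
for n,pt in(('crop lens',(140+98/3,180+390/3)),):
    L=plane(t,*pt,.2)[:2]; d=L-piv; b=np.arctan2(d[1],d[0]); print(L,np.hypot(*d),np.degrees(b)); r=c-piv; print('perp', np.cross(r,[np.cos(b),np.sin(b)]), 'along', r@[np.cos(b),np.sin(b)])
E
```

```text
cap [0.64560988 0.07622926 0.212     ]
150 405 [121 121 121 119 120 118 114 102  63  86  97  95  95  92  78  76  75  74]
170 390 [120 119 119 119 119 119 117 119  65  77  98  97  94  94 104  55  75  73]
190 376 [187 187 187 122 116 116 170 117  66  76 100  97  95  94 169 188 188  85]
210 362 [ 45  44  43  44  84 111 113 150  73  76  99  98  97  95 109 111 111 152]
230 347 [ 50  51  50  48  42  42  41  41  56  71  99  98  99  98 100 115 114 116]
250 333 [116 112 106  49  42  39  40  41  55  70  99 101  98  99 141 187 176 164]
270 319 [111 112 112 111 111 112 111 112 103  83 159  99  99  98 158 187 186 187]
290 304 [111 112 111 109 110 109 110 113 112  80 154 172 168 171 132 186 189 188]Traceback (most recent call last):
  File "<stdin>", line 9, in <module>
cv2.error: OpenCV(4.12.0) /io/opencv/modules/imgproc/src/shapedescr.cpp:201: error: (-215:Assertion failed) count >= 0 && (depth == CV_32F || depth == CV_32S) in function 'minEnclosingCircle'
```

```bash
python3 - <<'E'
from h import *
w=load('wrist9'); piv=np.array([.6475,.0735]); c=np.array([.538,.180])
a=plane(w,450,170,.207)[:2];b=plane(w,393,250,.207)[:2];d=(b-a)/np.linalg.norm(b-a)
print(a,b,np.degrees(np.arctan2(d[1],d[0])),[np.degrees(np.arctan2(*(x-piv)[::-1])) for x in(a,b)],'perp finger',np.cross(d,c-a))
t=load('top0');L=plane(t,140+98/3,180+390/3,.2)[:2]-piv;print(np.hypot(*L),np.degrees(np.arctan2(L[1],L[0])))
E
```

```text
[0.58815895 0.10749013] [0.54208153 0.13631726] 147.96892442215068 [np.float64(150.19622419622553), np.float64(149.20992943647713)] perp finger -0.034867744269097056
0.28627305316453444 149.0810388332725<stdin>:4: DeprecationWarning: Arrays of 2-dimensional vectors are deprecated. Use arrays of 3-dimensional vectors instead. (deprecated in NumPy 2.0)
```

{"name": "move_arm", "arguments": {
  "commands": "0 0 20 0 0 0 -1; 0 0 45 0 0 0 -1; 0 0 65 0 0 0 -1; 0 0 79 0 0 0 -1; 0 0 81 0 0 0 -1"
}}

```text
t: 19.32
tcp_pos: [0.5382, 0.1804, 0.1628]
tool_rot: [1.0, -0.0, -0.001, 0.0]
force: [0.1, -0.6, 0.3]
finger_gap: -0.001
gripper_force: 0.0
```

```bash
python3 - <<'E'
import numpy as np
p=lambda a:153*np.array([np.cos(np.radians(a)),np.sin(np.radians(a))])
for b,st in((136,4),(156,4),(176,4),(196,2)):
    print(b,'; '.join(f'{x[0]:.0f} {-x[1]:.0f} 0 0 0 0 -1' for x in [p(b+st*(i+1))-p(b) for i in range(5)]))
E
```

```text
136 -7 8 0 0 0 0 -1; -14 16 0 0 0 0 -1; -20 25 0 0 0 0 -1; -25 34 0 0 0 0 -1; -30 44 0 0 0 0 -1
156 -4 10 0 0 0 0 -1; -7 20 0 0 0 0 -1; -10 30 0 0 0 0 -1; -12 41 0 0 0 0 -1; -13 52 0 0 0 0 -1
176 -0 11 0 0 0 0 -1; 0 21 0 0 0 0 -1; 1 32 0 0 0 0 -1; 3 42 0 0 0 0 -1; 6 53 0 0 0 0 -1
196 2 5 0 0 0 0 -1; 3 10 0 0 0 0 -1; 5 15 0 0 0 0 -1; 7 20 0 0 0 0 -1; 10 25 0 0 0 0 -1
```

{"name": "move_arm", "arguments": {
  "commands": "-5 5 0 0 0 0 -1; -11 13 0 0 0 0 -1; -18 22 0 0 0 0 -1; -24 32 0 0 0 0 -1; -30 44 0 0 0 0 -1"
}}

```text
t: 19.95
tcp_pos: [0.5087, 0.1361, 0.1638]
tool_rot: [1.0, -0.0, 0.001, -0.0]
force: [2.5, 1.0, 0.5]
finger_gap: -0.002
gripper_force: 1.0
```

```bash
cat > bar.py <<'E'
import sys
from h import *
w=shot('wrist',sys.argv[1]); im=w['image'].astype(int); st=telemetry.sense();print(st['t'],st['tcp_pos'],st['force'])
piv=np.array([.6475,.0735]); best=[]
for b in np.arange(140,232,.5):
    v=0;d=np.array([np.cos(np.radians(b)),np.sin(np.radians(b))]);n=np.array([-d[1],d[0]]);vals=[]
    for r in np.arange(.04,.14,.004):
        q=[]
        for k in(-.013,-.008,-.003,0,.003,.008,.013):
            u,vv=proj(w,[*(piv+r*d+k*n),.207]); u=int(round(u));vv=int(round(vv))
            if not(0<=u<640 and 0<=vv<290): break
            c=im[vv,u]; q.append(c)
        if len(q)==7: q=np.array(q,float); vals.append(np.abs(q[2:5].mean(0)-q[[1,5]].mean(0)).mean()-q[2:5].std(0).mean())
    if len(vals)>6: best.append((np.mean(vals),b))
print([(round(a,1),float(b)) for a,b in sorted(best)[::-1][:5]])
E
python3 bar.py wristA
```

```text
20.0 [0.5068934  0.13463958 0.16340588] [-0.44487775 -0.1696651  -0.19496993]
[(np.float64(44.8), 162.5), (np.float64(44.4), 164.0), (np.float64(43.6), 163.5), (np.float64(41.3), 163.0), (np.float64(40.5), 164.5)]
```

Contact with 2.7 N, and the bar is now at about 163° with the finger at 156°. Continuing.

{"name": "move_arm", "arguments": {
  "commands": "-4 10 0 0 0 0 -1; -7 20 0 0 0 0 -1; -10 30 0 0 0 0 -1; -12 41 0 0 0 0 -1; -13 52 0 0 0 0 -1"
}}

```text
t: 20.62
tcp_pos: [0.4954, 0.0841, 0.1633]
tool_rot: [1.0, -0.0, -0.0, -0.0]
force: [1.7, 1.9, -0.5]
finger_gap: -0.003
gripper_force: 1.0
```

{"name": "move_arm", "arguments": {
  "commands": "0 11 0 0 0 0 -1; 0 21 0 0 0 0 -1; 1 32 0 0 0 0 -1; 3 42 0 0 0 0 -1; 6 53 0 0 0 0 -1"
}}

```text
t: 21.25
tcp_pos: [0.5014, 0.0312, 0.1632]
tool_rot: [1.0, -0.0, -0.0, -0.0]
force: [0.4, 2.8, -0.4]
finger_gap: 0.0
gripper_force: 1.0
```

{"name": "move_arm", "arguments": {
  "commands": "2 7 0 0 0 0 -1; 3 12 0 0 0 0 -1; 5 17 0 0 0 0 -1; 7 21 0 0 0 0 -1; 10 25 0 0 0 0 -1"
}}

```text
t: 21.88
tcp_pos: [0.5111, 0.0066, 0.1632]
tool_rot: [1.0, 0.0, -0.001, -0.0]
force: [-1.2, 1.5, 0.8]
finger_gap: 0.002
gripper_force: 0.9
```

```bash
python3 bar.py wristB
```

```text
21.925 [0.51180398 0.00592928 0.16324461] [ 0.68189156  0.28542019 -0.89822876]
[(np.float64(31.2), 213.0), (np.float64(26.5), 214.0), (np.float64(24.9), 213.5), (np.float64(24.4), 214.5), (np.float64(22.7), 212.5)]
```

{"name": "move_arm", "arguments": {
  "commands": "1.5 3 0 0 0 0 -1; 4 7 0 0 0 0 -1; 6 11 0 0 0 0 -1; 8 14 0 0 0 0 -1; 8.5 15 0 0 0 0 -1"
}}

```text
t: 22.55
tcp_pos: [0.5203, -0.0086, 0.1633]
tool_rot: [1.0, -0.0, 0.0, 0.0]
force: [-0.7, 2.4, 0.7]
finger_gap: -0.0
gripper_force: 0.8
```

{"name": "move_arm", "arguments": {
  "commands": "0 0 0 0 0 0 -1; -5 -8 0 0 0 0 -1; -12 -22 0 0 0 0 -1; -12 -35 -25 0 0 0 -1; -12 -50 -75 0 0 0 -1"
}}

```text
t: 23.18
tcp_pos: [0.5055, 0.0431, 0.2372]
tool_rot: [1.0, 0.0, -0.003, -0.0]
force: [0.2, -0.0, -0.6]
finger_gap: 0.002
gripper_force: 0.0
```

{"name": "move_arm", "arguments": {
  "commands": "0 -40 -30 0 0 0 -1; 0 -90 -30 0 0 0 -1; 0 -140 -30 0 0 0 -1; 0 -170 -30 0 0 0 -1; 0 -180 -30 0 0 0 -1"
}}

```text
t: 23.8
tcp_pos: [0.5068, 0.2238, 0.2682]
tool_rot: [1.0, 0.002, -0.0, 0.0]
force: [-0.2, -0.1, 0.3]
finger_gap: -0.001
gripper_force: 0.0
```

```bash
cat > lens.py <<'E'
import sys
from h import *
t=shot('top',sys.argv[1]);s=shot('scene',sys.argv[1]+'s');st=telemetry.sense();print(st['t'],st['tcp_pos'])
for n,w in(('top',t),('scene',s)):
    hsv=cv2.cvtColor(w['image'],cv2.COLOR_RGB2HSV);g=hsv[...,2]
    u0,v0=[int(x) for x in proj(w,[.432,-.117,.2])]; R=int(.0545*w['fx']/np.linalg.norm(w['pose'][:3,3]-[.432,-.117,.2]))
    print(n,'expected',u0,v0,'R',R)
    if n=='top':
        c=cv2.HoughCircles(cv2.GaussianBlur(cv2.cvtColor(w['image'],cv2.COLOR_RGB2GRAY),(3,3),0)[v0-50:v0+50,u0-50:u0+50],cv2.HOUGH_GRADIENT,1.0,20,param1=80,param2=8,minRadius=R-4,maxRadius=R+3)
        if c is not None:
            for a,b,r in c[0][:4]: print('hough',a+u0-50,b+v0-50,r,plane(w,a+u0-50,b+v0-50,.2))
    m=cv2.inRange(hsv,(60,90,30),(95,255,255)); k=np.zeros_like(m);k[v0-60:v0+90,u0-60:u0+60]=m[v0-60:v0+90,u0-60:u0+60]
    p=cv2.findNonZero(k)
    if p is not None: r=cv2.minAreaRect(p);print('green',r,plane(w,*r[0],.045))
E
python3 lens.py L1
```

```text
23.9 [0.50732469 0.22249645 0.26812892]
top expected 317 300 R 23
hough 314.5 301.5 19.9 [ 0.43060449 -0.11092398  0.2       ]
hough 292.5 276.5 21.0 [ 0.48793585 -0.05738951  0.2       ]
hough 339.5 276.5 22.1 [ 0.49098899 -0.16833088  0.2       ]
hough 274.5 288.5 25.4 [ 0.45856315 -0.01590106  0.2       ]
scene expected 357 184 R 24
green ((352.5923156738281, 235.33848571777344), (21.4580078125, 10.915055274963379), 29.744882583618164) [ 0.43382664 -0.11802636  0.045     ]
```

{"name": "move_arm", "arguments": {
  "commands": "-10 30 -15 0 0 0 -1; -30 80 -22 0 0 0 -1; -50 135 -22 0 0 0 -1; -70 190 -22 0 0 0 -1; -85 245 -22 0 0 0 -1"
}}

```text
t: 24.52
tcp_pos: [0.4214, -0.0258, 0.2904]
tool_rot: [1.0, -0.001, 0.0, 0.0]
force: [0.7, -0.9, 0.7]
finger_gap: 0.004
gripper_force: 0.0
```

{"name": "move_arm", "arguments": {
  "commands": "-12 45 0 0 0 0 -1; -20 80 0 0 0 0 -1; -22 95 0 0 0 0 -1; -22 98 0 0 0 0 -1; -22 98 0 0 0 0 -1"
}}

```text
t: 25.15
tcp_pos: [0.401, -0.1206, 0.2902]
tool_rot: [1.0, -0.0, -0.0, -0.0]
force: [1.1, 0.7, 0.4]
finger_gap: 0.002
gripper_force: 0.0
```

```bash
cat > lw.py <<'E'
import sys
from h import *
w=shot('wrist',sys.argv[1]);st=telemetry.sense();print(st['t'],st['tcp_pos'])
im=w['image'];hsv=cv2.cvtColor(im,cv2.COLOR_RGB2HSV)
u0,v0=[int(x) for x in proj(w,[.432,-.117,.2])];print('exp',u0,v0)
print('row sat',hsv[v0,u0-110:u0+110:6,1]);print('row val',hsv[v0,u0-110:u0+110:6,2])
c=cv2.HoughCircles(cv2.GaussianBlur(cv2.cvtColor(im,cv2.COLOR_RGB2GRAY),(5,5),0)[:290],cv2.HOUGH_GRADIENT,1.0,8,param1=80,param2=20,minRadius=60,maxRadius=90)
if c is not None:
    for a,b,r in c[0][:4]: print('hough',a,b,r,plane(w,a,b,.203)[:2])
m=cv2.inRange(hsv,(60,60,20),(92,255,255)); k=np.zeros_like(m);k[v0-70:v0+70,u0-70:u0+70]=m[v0-70:v0+70,u0-70:u0+70]
k=cv2.morphologyEx(k,cv2.MORPH_CLOSE,np.ones((9,9)));p=cv2.findNonZero(k)
if p is not None: r=cv2.minAreaRect(p);print('board',r,plane(w,*r[0],.046)[:2])
E
python3 lw.py LW1
```

```text
25.2 [ 0.40105442 -0.12034624  0.29022616]
exp 313 190
row sat [42 41 43 41 38 17 11 14 17 16 19 20 19 22 16 31 32 25 21 19 22 24 25 24
 23 26 27 27 26 55 57 57 57 62 43 42 42]
row val [184 187 191 188 190 192 191 166 191 191 190 190 190 188 171 162 160 163
 144 147 142 141 141 140 156 158 158 160 158 125 125 120 111 123 165 188
 189]
hough 310.5 192.5 64.7 [ 0.43089713 -0.11491336]
hough 305.5 199.5 72.2 [ 0.42600514 -0.11140031]
hough 311.5 183.5 70.4 [ 0.4371123  -0.11564258]
hough 319.5 197.5 74.8 [ 0.42740634 -0.1211453 ]
```

```bash
cat > lens2.py <<'E'
import sys
from h import *
w=load(sys.argv[1]);hsv=cv2.cvtColor(w['image'],cv2.COLOR_RGB2HSV)
m=cv2.inRange(cv2.medianBlur(hsv[...,1],5),0,33);m[290:]=0
u0,v0=[int(x) for x in proj(w,[.432,-.113,.2])]
k=np.zeros_like(m);k[max(v0-100,0):v0+100,u0-100:u0+100]=m[max(v0-100,0):v0+100,u0-100:u0+100]
k=cv2.morphologyEx(k,cv2.MORPH_CLOSE,cv2.getStructuringElement(2,(25,25)))
k=cv2.morphologyEx(k,cv2.MORPH_OPEN,cv2.getStructuringElement(2,(61,61)))
for c in cv2.findContours(k,0,1)[0]:
    if cv2.contourArea(c)>5000:
        x,y,ww,hh=cv2.boundingRect(c);e=cv2.fitEllipse(c);print('ellipse',e,'bbox centre',x+ww/2,y+hh/2,ww,hh)
        for z in(.2,.205): 
            p=plane(w,*e[0],z)[:2];d=p-[.6475,.0735];print(z,p,np.hypot(*d),np.degrees(np.arctan2(d[1],d[0]))%360)
# ring right edge profile rows
for v in range(v0-50,v0+61,20): print(v,np.where(cv2.medianBlur(hsv[...,1],5)[v,200:420]<33)[0][[0,-1]]+200)
E
python3 lens2.py LW1
```

```text
ellipse ((302.8215637207031, 189.1784210205078), (145.06475830078125, 161.21510314941406), 25.458711624145508) bbox centre 303.0 192.5 148 161
0.2 [ 0.43274971 -0.10949588] 0.2821438992234116 220.4354233521082
0.205 [ 0.43350329 -0.10971171] 0.28171106454387107 220.5682427079903
140 [247 369]
160 [235 380]
180 [230 373]
200 [229 374]
220 [234 369]
240 [244 354]
```

The lens stands at about (0.430,-0.1085), roughly 1.4° short of the board at (0.431,-0.117). I'm returning for one more small push of about 3.7 mm at the finger.

{"name": "move_arm", "arguments": {
  "commands": "15 -20 0 0 0 0 -1; 45 -60 0 0 0 0 -1; 75 -110 5 0 0 0 -1; 98 -150 15 0 0 0 -1; 107 -163 22 0 0 0 -1"
}}

```text
t: 25.82
tcp_pos: [0.5084, 0.0451, 0.2677]
tool_rot: [1.0, 0.003, -0.0, -0.0]
force: [-0.7, 0.2, 0.6]
finger_gap: -0.002
gripper_force: 0.0
```

{"name": "move_arm", "arguments": {
  "commands": "0 0 20 0 0 0 -1; 0 0 55 0 0 0 -1; 0 0 85 0 0 0 -1; 0 0 103 0 0 0 -1; 0 0 105 0 0 0 -1"
}}

```text
t: 26.45
tcp_pos: [0.5066, 0.0418, 0.1621]
tool_rot: [1.0, 0.0, -0.002, -0.0]
force: [-0.6, 0.2, 1.3]
finger_gap: -0.0
gripper_force: 0.0
```

{"name": "move_arm", "arguments": {
  "commands": "3 12 0 0 0 0 -1; 6 25 0 0 0 0 -1; 10 39 0 0 0 0 -1; 13 49 0 0 0 0 -1; 14 53 0 0 0 0 -1"
}}

```text
t: 27.08
tcp_pos: [0.5222, -0.0118, 0.1634]
tool_rot: [1.0, -0.001, -0.0, -0.0]
force: [0.2, 2.9, 0.4]
finger_gap: -0.008
gripper_force: 0.9
```

{"name": "move_arm", "arguments": {
  "commands": "0 0 0 0 0 0 -1; -5 -10 0 0 0 0 -1; -12 -28 0 0 0 0 -1; -14 -45 -25 0 0 0 -1; -14 -53 -75 0 0 0 -1"
}}

```text
t: 27.7
tcp_pos: [0.505, 0.0443, 0.2371]
tool_rot: [1.0, 0.001, -0.003, -0.001]
force: [1.1, -0.4, -0.1]
finger_gap: -0.002
gripper_force: 0.0
```

{"name": "move_arm", "arguments": {
  "commands": "0 15 -45 0 0 0 -1; -25 50 -52 0 0 0 -1; -60 95 -52 0 0 0 -1; -95 145 -52 0 0 0 -1; -107 163 -52 0 0 0 -1"
}}

```text
t: 28.32
tcp_pos: [0.3988, -0.1213, 0.2902]
tool_rot: [1.0, -0.001, -0.0, -0.0]
force: [0.8, 0.2, -1.2]
finger_gap: -0.001
gripper_force: 0.0
```

{"name": "move_arm", "arguments": {
  "commands": "0 0 0 0 0 0 -1; 0 0 0 0 0 0 -1; 0 0 0 0 0 0 -1; 0 0 0 0 0 0 -1; 0 0 0 0 0 0 -1"
}}

```text
t: 28.95
tcp_pos: [0.4013, -0.1208, 0.2902]
tool_rot: [1.0, 0.0, -0.0, -0.0]
force: [0.0, 0.3, 0.1]
finger_gap: 0.0
gripper_force: 0.0
```

```bash
python3 lw.py LW2; python3 lens2.py LW2
```

```text
29.0 [ 0.40121368 -0.12092717  0.29024558]
exp 313 190
row sat [42 42 43 42 40 42 15 16 13 18 19 20 18 22 17 32 31 25 32 18 21 25 24 24
 23 26 26 26 28 28 26 53 55 59 43 42 41]
row val [181 187 190 189 189 188 190 190 117 189 188 190 189 189 164 160 158 165
 160 144 144 142 140 140 164 159 158 159 157 157 109 125 125 121 149 186
 186]
hough 317.5 184.5 65.4 [ 0.43670957 -0.11993078]
hough 319.5 176.5 71.7 [ 0.44217357 -0.12130255]
hough 313.5 192.5 73.1 [ 0.43117904 -0.11715762]
hough 310.5 180.5 72.9 [ 0.43944677 -0.11512883]
ellipse ((310.5357971191406, 181.7698211669922), (144.9153289794922, 162.52139282226562), 26.223371505737305) bbox centre 310.0 184.5 148 163
0.2 [ 0.43818544 -0.11508223] 0.2817371919585459 222.01731284052215
0.205 [ 0.43884105 -0.11519238] 0.2813243201872378 222.12335559515537
140 [249 384]
160 [239 380]
180 [236 382]
200 [238 381]
220 [245 373]
240 [258 355]
```

Angularly the lens now reads within about 0.3° of the board. I'm moving the hand clear and confirming independently with the top and scene cameras.

{"name": "move_arm", "arguments": {
  "commands": "0 30 -10 0 0 0 -1; 0 80 -10 0 0 0 -1; 0 135 -10 0 0 0 -1; 0 190 -10 0 0 0 -1; 0 240 -10 0 0 0 -1"
}}

```text
t: 29.62
tcp_pos: [0.4009, -0.3633, 0.3002]
tool_rot: [1.0, -0.0, 0.0, 0.0]
force: [1.2, 0.2, -0.8]
finger_gap: -0.0
gripper_force: 0.0
```

{"name": "move_arm", "arguments": {
  "commands": "-30 50 0 0 0 0 -1; -70 95 0 0 0 0 -1; -110 145 0 0 0 0 -1; -150 185 0 0 0 0 -1; -170 200 0 0 0 0 -1"
}}

```text
t: 30.25
tcp_pos: [0.2284, -0.5638, 0.2997]
tool_rot: [1.0, -0.002, -0.0, 0.0]
force: [-0.6, 0.2, 0.6]
finger_gap: 0.0
gripper_force: 0.0
```

```bash
cat > fin.py <<'E'
from h import *
t=shot('top','topF');s=shot('scene','sceneF');st=telemetry.sense();print(st['t'],st['tcp_pos'])
P={}
for n,w in(('top',t),('scene',s)):
    hsv=cv2.cvtColor(w['image'],cv2.COLOR_RGB2HSV);S=hsv[...,1];V=hsv[...,2]
    u0,v0=[int(x) for x in proj(w,[.432,-.115,.2])]
    print(n,u0,v0,'S',S[v0,u0-36:u0+37:3],'V',V[v0,u0-36:u0+37:3])
    print(' col S',S[v0-36:v0+37:3,u0],'V',V[v0-36:v0+37:3,u0])
    k=np.zeros_like(S);k[v0-40:v0+40,u0-40:u0+40]=((S<45)&(V>110))[v0-40:v0+40,u0-40:u0+40]*255
    k=cv2.morphologyEx(k,cv2.MORPH_CLOSE,cv2.getStructuringElement(2,(9,9)))
    k=cv2.morphologyEx(k,cv2.MORPH_OPEN,cv2.getStructuringElement(2,(19,19)))
    for c in cv2.findContours(k,0,1)[0]:
        if len(c)>20: e=cv2.fitEllipse(c);x,y,a,b=cv2.boundingRect(c);print(' ell',e,'bbox',x+a/2,y+b/2,a,b,plane(w,*e[0],.2)[:2])
E
python3 fin.py
```

```text
30.35 [ 0.228483   -0.56317303  0.29964387]
top 316 300 S [51 53 52 48 52 20 17 13 31 45 45 35 24 32 37 36 19 13 13 17 19 61 72 72
 70] V [131 136 137 127  98 127 122 118 123 114 113 101  86  95  97  98 105 100
 100 118 133  63  82  82  80]
 col S [36 37 41 38 30 19 14 12 14 33 36 18 24 36 17 14 15 15 15 20 41 45 43 43
 45] V [126 123  68  67 110 134 108 108 108  99  98  85  86  98 103 112 120 120
 117 137 136 137 136 136 137]
 ell ((316.1977233886719, 318.3796081542969), (42.88616180419922, 56.60865020751953), 112.5019760131836) bbox 320.5 316.0 53 48 [ 0.39121648 -0.11601883]
scene 358 185 S [74 65 59 59 54 51 55 53 54 52 54 53 53 57 59 61 57 58 58 53 67 73 77 83
 71] V [151 166 170 156 165 170 172 172 171 171 170 170 170 171 169 171 170 171
 155 169 168 172 172 172 173]
 col S [66 58 60 59 58 59 58 61 60 53 59 54 53 54 56 55 52 66 69 75 84 89 89 78
 61] V [171 172 174 173 172 173 172 147 136 163 170 170 170 171 170 171 163 116
  93  82  85  92  97 115 166]
```

```bash
python3 - <<'E'
from h import *
t=load('topF');hsv=cv2.cvtColor(t['image'],cv2.COLOR_RGB2HSV);S=hsv[...,1].astype(int)
for v in(292,296,300,304,308,312): print(v,S[v,288:300],S[v,334:346])
for u in(304,308,312,316,320,324,328): print('u',u,S[270:282,u],S[314:328,u])
g=hsv[...,2].astype(int)
print('cap');m=cv2.inRange(hsv[...,2],0,45);n,l,st,ce=cv2.connectedComponentsWithStats(m)
for i in range(1,n):
    if 20<st[i,4]<400 and 200<ce[i][0]<380 and 180<ce[i][1]<320: print(st[i],ce[i],plane(t,*ce[i],.212)[:2],plane(t,*ce[i],.066)[:2])
# bar centre line columns between cap (239,207) and lens
for u in range(250,292,5):
    c=207+(u-239)*(300-207)/(317-239); a=int(c)-9; print(u,a,g[a:a+18,u])
E
```

```text
292 [53 52 55 54 53 53 50 34 20 19 20 17] [15 18 18 21 19 19 24 42 57 51 56 53]
296 [52 55 56 53 53 52 37 20 19 19 18 13] [13 13 18 19 21 19 19 24 39 54 53 53]
300 [49 48 46 48 52 53 29 20 19 19 17 13] [13 13 15 17 21 21 19 21 44 61 68 73]
304 [50 51 49 49 50 50 42 23 19 19 16 11] [15 15 16 20 21 19 25 37 70 74 72 72]
308 [50 49 50 49 50 48 48 45 30 19 19 19] [16 17 19 19 19 15 32 65 59 54 52 50]
312 [49 48 49 49 47 48 47 47 47 39 28 20] [19 19 19 28 39 43 43 45 45 45 45 46]
u 304 [53 52 54 55 54 55 56 53 54 47 28 23] [19 19 19 19 21 39 43 43 43 45 45 45 45 43]
u 308 [54 55 55 57 54 55 56 47 25 19 19 19] [15 15 15 18 21 19 19 30 41 41 43 43 45 43]
u 312 [60 55 53 55 55 55 40 20 19 19 17 16] [11 16 13 14 16 19 19 19 30 43 45 45 45 43]
u 316 [41 38 42 38 41 34 30 19 19 19 17 14] [15 15 15 15 15 12 19 20 19 30 41 43 43 45]
u 320 [54 55 51 46 52 36 19 19 19 19 19 15] [13 13 13 12 16 16 19 19 20 34 41 42 43 43]
u 324 [54 53 54 48 52 57 40 22 19 19 19 17] [18 18 18 20 22 19 19 21 28 39 45 43 43 43]
u 328 [54 54 55 62 57 53 52 44 23 17 19 19] [21 18 17 19 19 19 22 36 41 43 43 41 43 41]
cap

[... 237 characters left out ...]
120 126 127 129 128 112  92  88  94  98  98]
255 217 [ 11  22  32  50  80  93 108 122 126 126 129 128 118 103  98  96  97  99]
260 223 [ 98  97  95  93  89  94 110 123 126 127 130 128 117 102 127 136 136 136]
265 229 [ 97  96  96  96  91  94 112 123 128 129 130 129 125 128 133 130 119 121]
270 234 [ 98  96  95  96  95  92  98 117 125 129 131 132 128 117 114 112 118 111]
275 240 [ 97  98  96  95  88 115 111 120 127 129 131 133 128 114  96  90 122 115]
280 246 [105 115 126 119 116 113 114 122 127 130 132 132 126 113 102  92  68  82]
285 252 [101 110 111 104  66  71  98 122 127 129 131 130 122 109  93  94  96  98]
290 258 [ 99  98  97  95  92  99 109 124 127 128 130 129 118 105  98  96  98  98]
```

```bash
python3 - <<'E'
from h import *
t=load('topF');L=plane(t,317.8,299.2,.2)[:2];c=plane(t,239.3,207.3,.212)[:2];h=plane(t,317.4,254.6,.066)[:2]
d=L-c;print('lens',L,'cap',c,'hub',h,'r',np.hypot(*d),'bear',np.degrees(np.arctan2(d[1],d[0]))%360)
v=c-h;yaw=np.arctan2(v[1],v[0])-np.arctan2(190,100);print('|v|',np.hypot(*v),'yaw',np.degrees(yaw),'station',h-.115*np.array([np.cos(yaw),np.sin(yaw)]),'wanted bearing',221.47+np.degrees(yaw))
E
```

```text
lens [ 0.4362053  -0.11854343] cap [0.64686206 0.0721428 ] hub [ 0.54748163 -0.11625647] r 0.28414346190739925 bear 222.15135382745368
|v| 0.2130041217194375 yaw -0.05306123395206197 station [ 0.43248168 -0.11614997] wanted bearing 221.41693876604793
```

Both cameras put the lens within about 2–4 mm of the board's centre and the hand is clear, so I'm handing in.

```bash
python3 -c "
from station import ticket
print(ticket.sign_off())"
```

```text
the job is handed in; nothing more can be done
None
```

I've handed the job in at about 30 s: the board is on station (wrist camera, arm within 0.25° of the stand axis), the lens is angularly about 2–4 mm past the board's centre by the wrist and top cameras, and the hand is clear; I viewed 12 pictures against the limit of 10, and the first sweep passed over the carousel arm because the fingertip stood about 25 mm above the reported TCP.

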